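Shut off the under-sink water filter and let its pressure off

ROBOT

A 6-joint arm with a two-finger parallel gripper is mounted at the origin on the work surface. World frame = base frame: x ahead of the robot, y to its left, z up, the work surface at z = 0. Lengths are in mm, angles in degrees, forces in N, time in s.
With the tool pointing down it reaches from about 275 to 725 mm from the base axis. Payload 15.9 kg.
Tool frame: the origin (TCP) lies between the finger pads; the fingertips stand 17 mm ahead of it and the grasp point (between the pads) lies 2 mm behind it; z points along the fingers, y is the line along which they close (so a half turn about z gives the same grasp; the last joint's range is limited). The gripper opens to 85 mm and grips with 20 to 120 N. Pads are 22 mm wide; open, the fingers measure 114 mm over their backs; the gripper's body (76 mm by 85 mm) begins 54 mm behind the grasp point. The pads swing forward as they close: fully open they stand 13 mm farther back than shut.
Start: joints at [64.343, 12.198, -1.971, 75.831, 0, 90], TCP at [216.484, 450.689, 248.306] pointing down, gripper open.
Joint ranges: [-170.91, 170.91], [-42.67, 98.43], [-65.05, 77.54], [-120.47, 116.71], [-90, 82.35], [-180, 180]. Speed limits (degrees/s): [108.29, 108.29, 136.94, 147.25, 180, 180].

INTERFACE

Orientations are given as [roll, pitch, yaw] about the fixed x, y, z axes, in that order (R = Rz(yaw) Ry(pitch) Rx(roll)).
In Python, from cell import r, solver, viewer, ticket gives the robot as it stands. Calls block until the motion is done:
- r.movep(position, orientation): joint-space move of the TCP to a pose.
- r.move_l(position, ori=None, feed=150): straight line of the TCP; ori=None keeps the orientation; feed is the mean speed in mm/s.
- r.move_j(angles): joint-space move.
- r.grip(opening, strength=None): finger opening in mm; strength is the grip in N (None keeps the last); returns when the fingers have stopped.
- r.sleep(seconds).
- solver.ik(position, orientation): joint angles nearest the present ones, or None.
- r.get_state(): the state.
- viewer.read_camera(name): name is "scene" or "top" or "wrist"; returns the picture (420x560x3 uint8, red, green, blue); there is no depth.
- viewer.calibration(name): a dict with "intrinsics" (3x3 intrinsics, pixels), "dist_coeffs" ([k1, k2, p1, p2, k3] as OpenCV has them; the pictures are not rectified), "T" (4x4, takes a point from camera to world coordinates); the wrist camera has in their place "tool_from_camera" (4x4, takes a point from camera to tool coordinates, whose origin is the TCP and whose axes are the flange's). Camera axes: x right, y down, z forward; pixel columns grow to the right and rows downward; lengths in mm; the calibration is good to about 2 mm. A picture is of the moment at which its call begins: read the wrist's pose just before it. calibration takes no time and is no camera call.
A pose or a line that the arm cannot do raises r.MotionError and nothing moves.
- ticket.finish_job(): hands the job in; it is judged then, once.
The state is a dict: "t": time; "joint_pos": joint angles; "qd": joint speeds; "joint_efforts": joint torques, N m; "tcp_pos": TCP position; "eef_rot": TCP orientation; "force": force on the tool from outside, world axes, zero at the start; "torque": the same for the moment, N m; "grip_width": finger opening in mm; "gripper_force": force on a finger pad.
Only numpy, scipy, OpenCV 4.12 (cv2) and the standard library are available. Lean on these libraries where they do the work, as an engineer would, in place of code of your own. Each camera call takes 0.05 s, during which the arm holds its last target. There are 200 camera calls.

TASK

The water filter standing beside the folded step stool is due for a new cartridge. With a fingertip, push the upright tab of the yellow selector on top of it round from the blue drop until it clicks in at the black cross (shut), not on past it to the green arrow; then press the red pressure-release button on the filter's head fully down, hold it down for a good second and let it come back up. Push only: do not pinch the tab, press the button only once the water is shut, and leave the jug, pliers, jar and bottle on the stool as they stand.

Things in the scene. Friction and masses are not known exactly. Their poses are not given: they have to be found in the camera images.
- filter_unit: Fixed water filter, 199 mm high: blue bowl, black head 150 mm across with a white round dial plate on top, copper pipes at y = +110 and -110 mm (up to 185 mm high), white bracket at +x (188 mm high, foot to 154 mm). Origin on the floor under the head's centre; z up along the selector's axis; black cross towards its -x, red button towards its +x. Yaw varies up to 32 degrees either way.
- selector (a joint): Angle of the yellow selector, rad, growing counter-clockwise from above: -1.05 tab at blue drop (start), 0 at black cross (shut), +1.05 at green arrow; end stops +-1.25. It clicks in at each mark: leaving a mark takes about 4 N on the tab, easing off to the half-way point (-0.52), past which it snaps on by itself to within 0.05 of the next mark. At q the tab points to (-cos q, -sin q) in the filter's frame.
- tab_middle (a point): Centre of the upright yellow tab on the selector's lever, 49 mm from the turning axis, 226 mm above the floor. Tab: 16 mm radially (radius 41 to 57), 12 mm thick along its path, from 211 to 241 mm high. Axes: x towards the turning axis, z up; drop to cross is a push along -y on its +y face. Lever (16 mm wide) and hub (54 mm across) reach 215 mm high, a screw in the hub 218.
- cross_mark (a point): Black cross 13 mm across flat on the dial plate, at radius 65 mm, 199 mm above the floor: the shut position.
- drop_mark (a point): Blue drop 10 mm across flat on the dial plate, at radius 65 mm, 199 mm above the floor: the filtering position.
- arrow_mark (a point): Green arrow 13 mm long flat on the dial plate, at radius 65 mm, 199 mm above the floor: the bypass position.
- release_top (a point): Centre of the top face of the round red pressure-release button, 21 mm across, upright axis, 54 mm from the turning axis on the side opposite the cross; 215 mm above the floor when up, standing 10 mm proud of its black collar (32 mm across).
- release (a joint): Travel of the red button in m: 0 = up, 0.006 = fully down. A spring returns it; it takes about 2 N to start and 6 N to hold fully down.
- stool: Fixed folded wooden step stool, 360 x 240 mm, its top 80 mm above the floor; origin on the floor under its centre, its long side along its x.
- jug: Orange plastic measuring jug, 115 mm high, 100 mm across, with a handle towards its +y; origin at the centre of its underside. Loose on the stool.
- jar: Closed white ceramic jar, 72 mm across, 85 mm high; origin at the centre of its underside. Loose on the stool.
- bottle: Amber glass bottle with a black twist cap, 60 mm across, 165 mm high; origin at the centre of its underside. Loose on the stool.
- pliers: Steel pliers with red handles lying flat, about 160 mm long along x (jaws to +x), 10 mm thick; origin at the underside of the pivot. Loose on the stool.
There are look-alikes about, which are no part of the job. Of the things shaped like the jug, the orange one is meant. There is more than one size of the bottle; the one meant has the size given above.

How it is judged:
By the outcome, as a careful person would: the job done as asked, in the order asked, and still so for the second after the job is handed in, with the robot touching nothing.
It also fails if it takes over 51 s, if anything falls off the work surface, if the arm or the gripper's body presses on something with over 40 N, if the wrist force passes 120 N, or if a joint passes its speed limit or range.

## Working session

There is one attempt and no reset: what is moved stays moved. The work goes in short steps, each a Python script; the robot and the scene stay as the last script left them, time stands still between calls to the robot, and variables do not carry over. Pictures are saved under pics/ and viewed, at most 10 in all, crops included, and the job is handed in when it is done.

```bash
mkdir -p pics; ls
python3 - <<'E'
from cell import r, solver, viewer, ticket
import cv2,numpy as np
for n in("scene","top"):
    im=viewer.read_camera(n); cv2.imwrite(f"pics/{n}0.png",im[:,:,::-1])
    c=viewer.calibration(n); print(n,np.round(c["intrinsics"],1).tolist(),np.round(c["dist_coeffs"],3),np.round(c["T"],3).tolist())
print(np.round(viewer.calibration("wrist")["tool_from_camera"],3).tolist())
s=r.get_state();print(s["t"],s["tcp_pos"],s["eef_rot"])
E
```

```text
pics
scene [[538.7, 0.0, 288.2], [0.0, 538.7, 209.7], [0.0, 0.0, 1.0]] [-0.211  0.     0.     0.     0.   ] [[-0.73, 0.524, -0.439, 1025.715], [0.684, 0.564, -0.464, 733.979], [0.004, -0.638, -0.77, 1097.602], [0.0, 0.0, 0.0, 1.0]]
top [[431.3, 0.0, 279.1], [0.0, 431.3, 206.7], [0.0, 0.0, 1.0]] [-0.087  0.     0.     0.     0.   ] [[-0.021, -0.998, 0.064, 423.553], [-1.0, 0.02, -0.01, 174.775], [0.009, -0.064, -0.998, 1302.651], [0.0, 0.0, 0.0, 1.0]]
[[0.0, -0.946, -0.325, 83.083], [1.0, 0.0, 0.0, -0.716], [0.0, -0.325, 0.946, -126.354], [0.0, 0.0, 0.0, 1.0]]
0.1 [216.38495267 450.43921016 247.86876023] [-1.79941882e+02 -4.84042596e-05  1.54341094e+02]
```

View pics/scene0.png

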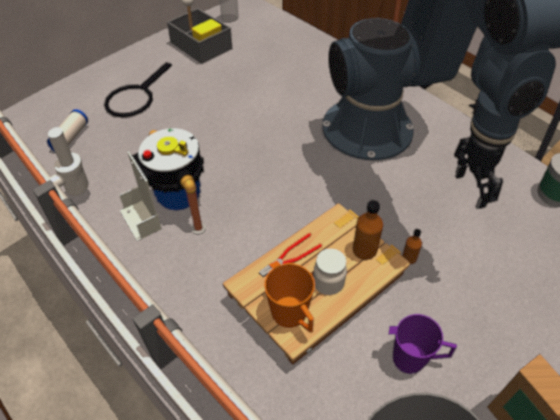

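View pics/top0.png

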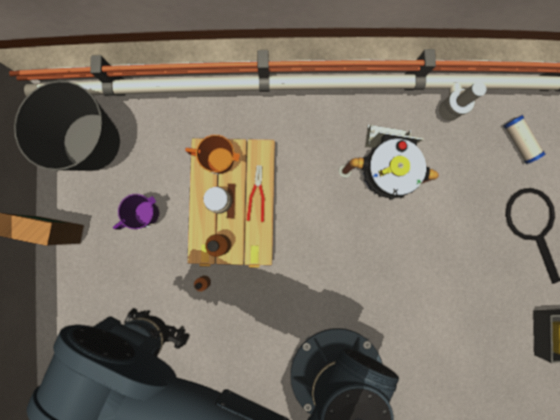

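The filter is the only unit with a white dial, at top (398,167) and scene (170,150). Its yellow selector is at (400,166), the red button at (402,146) and the cross near (395,190). Other yellow or red things are the sponge at scene (207,29), the tape at (345,218), the plier handles and the pipes. I'll check the choice in a close crop.

```bash
cat > h.py <<'E'
from cell import r, solver, viewer, ticket
import cv2,numpy as np
from scipy.spatial.transform import Rotation as R
def cast(name,px,z,T=None):
    c=viewer.calibration(name); T=c["T"] if T is None else T
    u=cv2.undistortPoints(np.array([[px]],float),np.array(c["intrinsics"]),np.array(c["dist_coeffs"]))[0,0]
    T=np.array(T); d=T[:3,:3]@[u[0],u[1],1]; o=T[:3,3]
    return o+d*(z-o[2])/d[2]
def wristT():
    s=r.get_state(); T=np.eye(4); T[:3,:3]=R.from_euler("xyz",s["eef_rot"],degrees=True).as_matrix(); T[:3,3]=s["tcp_pos"]
    return T@np.array(viewer.calibration("wrist")["tool_from_camera"])
def blobs(im,col,roi):
    h=cv2.cvtColor(im,cv2.COLOR_RGB2HSV); x0,y0,x1,y1=roi
    if col=="red": m=cv2.inRange(h,(0,170,70),(6,255,255))|cv2.inRange(h,(174,170,70),(180,255,255))
    if col=="yellow": m=cv2.inRange(h,(22,140,90),(35,255,255))
    if col=="blue": m=cv2.inRange(h,(95,120,60),(130,255,255))
    if col=="green": m=cv2.inRange(h,(45,100,40),(85,255,255))
    if col=="white": m=cv2.inRange(h,(0,0,170),(180,50,255))
    k=np.zeros_like(m); k[y0:y1,x0:x1]=m[y0:y1,x0:x1]
    n,_,st,ce=cv2.connectedComponentsWithStats(k)
    return [(int(st[i,4]),st[i,:4].tolist(),np.round(ce[i],1).tolist()) for i in range(1,n) if st[i,4]>5]
E
python3 - <<'E'
from h import *
t=cv2.imread("pics/top0.png")[:,:,::-1].copy(); s=cv2.imread("pics/scene0.png")
for c in("red","yellow","blue","green","white"): 
    for a,b,p in blobs(t,c,(350,130,440,200)): print(c,a,b,p,np.round(cast("top",p,{"red":215,"yellow":215}.get(c,199)),1))
a=cv2.resize(t[125:205,345:445,::-1],None,fx=4,fy=4,interpolation=2);b=cv2.resize(s[115:215,120:220],(320,320),interpolation=2)
cv2.imwrite("pics/crop.png",np.hstack([a,b]))
E
```

```text
red 43 [399, 142, 7, 7] [401.9, 145.1] [ 646.2 -156.1  215. ]
yellow 289 [380, 156, 29, 19] [397.1, 166.3] [ 591.2 -141.1  215. ]
yellow 8 [359, 161, 4, 3] [360.2, 162.4] [602.8 -45.8 215. ]
white 151 [370, 130, 36, 8] [388.6, 132.1] [ 684.5 -127.2  199. ]
white 21 [410, 136, 14, 4] [417.1, 137.2] [ 670.1 -202.7  199. ]
white 1752 [371, 139, 56, 55] [398.6, 167.2] [ 591.2 -149.6  199. ]
```

View pics/crop.png

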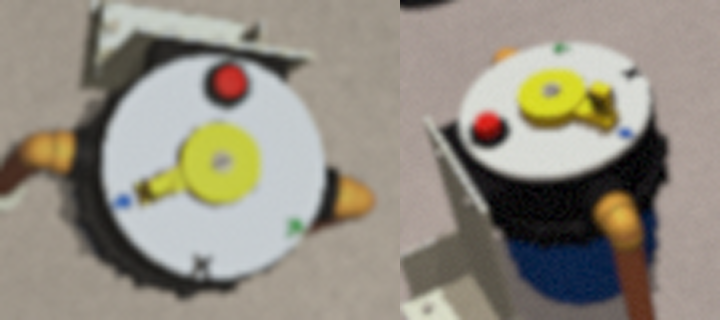

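The crop confirms it: the tab is at the blue drop, top px (381,173). The cross is at (395.5,191), the arrow at (419,182) and the button at (402,145.5). Next I raise the arm, shut the fingers and take a close wrist look from above.

Run:
```python
from h import *
P={k:cast("top",p,z) for k,p,z in[("hub",(400.2,165.2),217),("cross",(395.5,190.8),199),("btn",(402.2,145.5),215),("drop",(375.75,175.25),199),("arrow",(418.7,181.7),199)]}
C=np.array([591,-149.6,0])
for k,p in P.items(): d=p-C; print(k,np.round(p,1),np.hypot(*d[:2]).round(1),np.degrees(np.arctan2(d[1],d[0])).round(1))
r.move_l([216,450,370],feed=200)
r.grip(0,20)
yaw=35; x=np.array([np.cos(np.radians(yaw)),np.sin(np.radians(yaw)),0])
r.movep((C-40*x+[0,0,350]).tolist(),[180,0,yaw])
T=wristT(); im=viewer.read_camera("wrist"); cv2.imwrite("pics/w1.png",im[:,:,::-1]); np.save("T1.npy",T)
s=r.get_state();print(s["t"],s["tcp_pos"],s["eef_rot"],s["force"],s["grip_width"])
for c in("red","yellow","blue","green"): 
    for a,b,p in blobs(im,c,(0,0,560,420)):
        if a>60: print(c,a,b,p,np.round(cast("wrist",p,{"red":215,"yellow":215}.get(c,199),T),1))
```

```text
hub [ 593.6 -148.7  217. ] 2.8 18.7
cross [ 529.6 -138.8  199. ] 62.3 170.0
btn [ 645.2 -156.9  215. ] 54.7 -7.7
drop [571.1 -88.5 199. ] 64.2 108.0
arrow [ 552.3 -201.3  199. ] 64.6 -126.8
4.1917 [ 558.41343639 -171.74602543  350.12090632] [ 1.79997743e+02 -1.12914757e-02  3.50826745e+01] [-0.30725537  0.36371491 -0.39522003] 0.16199277101596252
red 315 [0, 0, 14, 43] [5.3, 17.2] [561.9  99.1 215. ]
red 422 [312, 101, 23, 23] [323.0, 111.8] [ 648.2 -158.7  215. ]
yellow 2913 [218, 126, 90, 60] [273.5, 154.1] [ 594.4 -144.9  215. ]
yellow 259 [210, 137, 20, 18] [219.2, 145.4] [ 573.2 -101.3  215. ]
blue 71 [203, 132, 12, 10] [208.6, 135.4] [572.1 -87.  199. ]
blue 258 [524, 202, 36, 16] [542.3, 210.7] [ 707.6 -408.6  199. ]
blue 208 [499, 273, 35, 15] [515.4, 281.1] [ 634.6 -452.4  199. ]
```

View pics/w1.png

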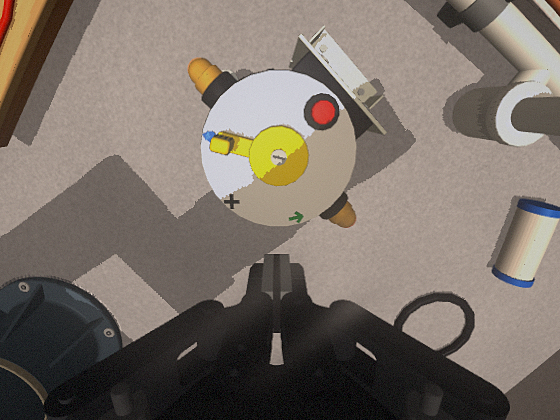

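The wrist view shows the tab at (222,144), drop (208,135), cross (232,202), arrow (297,217), screw (279,157) and red button (323,112). I'll fit centre and yaw from these points and push the tab.

Run:
```python
from h import *
T=np.load("T1.npy"); a=1.05
px=[(208.6,135.4),(232,202),(297,217),(323,111.8),(279,157)]; z=[199,199,199,215,218]
W=np.array([cast("wrist",p,h,T)[:2] for p,h in zip(px,z)])
M=np.array([[-65*np.cos(a),65*np.sin(a)],[-65,0],[-65*np.cos(a),-65*np.sin(a)],[54,0],[0,0]])
mc=M-M.mean(0);wc=W-W.mean(0)
th=np.arctan2((mc[:,0]*wc[:,1]-mc[:,1]*wc[:,0]).sum(),(mc*wc).sum())
Rm=np.array([[np.cos(th),-np.sin(th)],[np.sin(th),np.cos(th)]]); C=W.mean(0)-Rm@M.mean(0)
print("C",C,"yaw",np.degrees(th),"resid",np.round(W-(M@Rm.T+C),1).tolist(), "tab q", end=" ")
t=cast("wrist",(222,144),240,T)[:2]; d=Rm.T@(t-C); print(np.hypot(*d),np.arctan2(-d[1],-d[0]))
np.save("fit.npy",[*C,th])
```

```text
C [ 594.89988417 -149.80661129] yaw -9.141601593963097 resid [[0.2, 2.0], [-0.9, 0.0], [0.2, -1.4], [-0.0, -0.4], [0.6, -0.2]] tab q 47.25045916309932 -1.104155096653229
```

Run:
```python
from h import *
cx,cy,th=np.load("fit.npy")
def pose(q,off,z):
    a=th+q; v=R.from_euler("z",a).apply([-49,off,0])
    return [cx+v[0],cy+v[1],z],[180,0,np.degrees(a)+90]
r.movep(*pose(-1.05,32,285))
r.move_l(*pose(-1.05,32,239),feed=100)
s=r.get_state(); f0=np.array(s["force"]); print(s["t"],f0.round(2))
r.move_l(*pose(-1.05,19,239),feed=60)
for q in np.arange(-1.0,-0.24,0.075):
    p,o=pose(q,17,239); r.move_l(p,o,feed=30)
    s=r.get_state(); print(round(q,3),round(s["t"],2),(np.array(s["force"])-f0).round(1))
q=-0.25
r.move_l(*pose(q,32,239),feed=80)
r.move_l(*pose(q,32,300),feed=150)
x,o=pose(-0.9,0,350); 
yaw=35; e=np.array([np.cos(np.radians(yaw)),np.sin(np.radians(yaw)),0])
r.movep((np.array([cx,cy,350])-40*e).tolist(),[180,0,yaw])
T=wristT(); im=viewer.read_camera("wrist"); cv2.imwrite("pics/w2.png",im[60:260,150:400,::-1].repeat(2,0).repeat(2,1)); np.save("T2.npy",T)
print(r.get_state()["t"])
for c in("red","yellow"):
    for a,b,p in blobs(im,c,(150,60,400,260)): print(c,a,b,p)
```

```text
5.3333 [ 0.6  -0.37 -1.19]
-1.0 6.0 [4.8 3.1 2.5]
-0.925 6.28 [1.6 1.7 2.5]
-0.85 6.57 [0.4 0.9 2.9]
-0.775 6.85 [-0.4  1.3  1.7]
-0.7 7.13 [-1.4  0.2  1.4]
-0.625 7.42 [-0.2  0.9  0.4]
-0.55 7.7 [-1.   0.3  1.5]
-0.475 7.98 [-0.4  0.9  1.2]
-0.4 8.27 [-1.  -0.4  2. ]
-0.325 8.55 [ 0.2 -0.2  1.6]
-0.25 8.83 [-0.6 -0.1  1.7]
10.275
red 427 [308, 103, 23, 24] [319.4, 114.2]
yellow 19 [200, 75, 5, 7] [201.7, 77.6]
yellow 2900 [222, 128, 83, 66] [271.0, 160.5]
yellow 220 [218, 188, 20, 19] [227.3, 197.4]
```

View pics/w2.png

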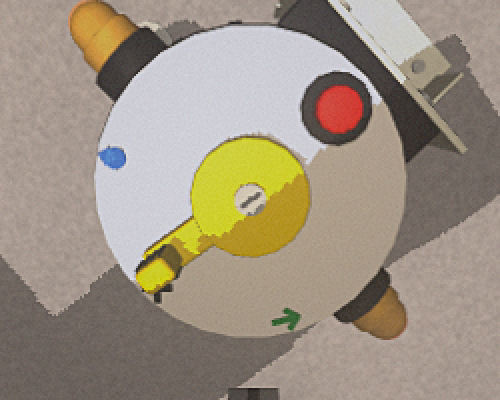

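The crop shows the tab over the black cross, which is now partly hidden at crop (160,290). The drop at (113,158) and the arrow at (287,318) are clear. I'll check the angle, then press the button under force feedback.

Run:
```python
from h import *
cx,cy,th=np.load("fit.npy"); T=np.load("T2.npy")
C=np.array([cx,cy])
t=cast("wrist",(227.3,197.4),240,T)[:2]-C; d=R.from_euler("z",-th).apply([*t,0]); q=np.arctan2(-d[1],-d[0])
b=cast("wrist",(319.4,114.2),215,T)[:2]; m=C+54*np.array([np.cos(th),np.sin(th)])
print("q",q,np.hypot(*t),"btn",b,m)
assert abs(q)<0.15 and np.hypot(*(b-m))<5
p=(b+m)/2; o=[180,0,60]
r.movep([*p,280],o); r.move_l([*p,242],feed=80); r.sleep(.3)
f0=np.array(r.get_state()["force"])
for z in np.arange(234,219,-1.):
    r.move_l([*p,z],feed=20); r.sleep(.1)
    s=r.get_state(); f=np.array(s["force"])-f0; print(z,s["tcp_pos"][2].round(2),f.round(1))
    if f[2]>14: break
im=viewer.read_camera("wrist"); cv2.imwrite("pics/w3.png",im[:,:,::-1])
r.sleep(1.5); print((np.array(r.get_state()["force"])-f0).round(1))
r.move_l([*p,245],feed=60); r.move_l([*p,300],feed=150)
yaw=35; e=np.array([np.cos(np.radians(yaw)),np.sin(np.radians(yaw)),0])
r.movep((np.array([cx,cy,350])-40*e).tolist(),[180,0,yaw])
T=wristT(); im=viewer.read_camera("wrist"); cv2.imwrite("pics/w4.png",im[60:260,150:400,::-1].repeat(2,0).repeat(2,1))
print(r.get_state()["t"])
for c in("red","yellow"):
    for a,bb,pp in blobs(im,c,(150,60,400,260)): print(c,a,bb,pp)
```

```text
q -0.19156627765774603 48.538689078077965 btn [ 648.16419085 -158.6232541 ] [ 648.21401453 -158.38585976]Traceback (most recent call last):
  File "<stdin>", line 7, in <module>
AssertionError
```

q came out at -0.19, not clearly within 0.05 of the cross. I'll take another look before pressing.

Run:
```python
from h import *
cx,cy,th=np.load("fit.npy"); C=np.array([cx,cy])
T=wristT(); im=viewer.read_camera("wrist")
cv2.imwrite("pics/w5.png",cv2.resize(im[110:230,190:320,::-1],None,fx=5,fy=5,interpolation=cv2.INTER_CUBIC)[:600])
# predicted tab-top corners and lever edges for some q
K=viewer.calibration("wrist");Ti=np.linalg.inv(T)
def proj(q,pt):
    w=R.from_euler("z",th+q).apply(pt[:2]+[0])+[cx,cy,pt[2]]; c=Ti[:3,:3]@w+Ti[:3,3]
    return cv2.projectPoints(c[None],np.zeros(3),np.zeros(3),np.array(K["intrinsics"]),np.array(K["dist_coeffs"]))[0].ravel()
f=lambda p:((p-[190,110])*5).round().astype(int).tolist()
for q in(-.2,-.1,0,.05): print(q,"tabtop",f(proj(q,[-49,0,241])),"outer corners",f(proj(q,[-57,6,241])),f(proj(q,[-57,-6,241])),"lever mid",f(proj(q,[-34,0,215])))
print("cross",f(proj(0,[-65,0,199])),"screw",f(proj(0,[0,0,218])),"drop",f(proj(-1.05,[-65,0,199])),r.get_state()["t"])
```

```text
-0.2 tabtop [186, 440] outer corners [126, 437] [170, 493] lever mid [274, 354]
-0.1 tabtop [205, 462] outer corners [146, 465] [194, 517] lever mid [286, 368]
0 tabtop [226, 482] outer corners [168, 491] [221, 537] lever mid [299, 381]
0.05 tabtop [237, 492] outer corners [179, 503] [235, 547] lever mid [306, 388]
cross [200, 470] screw [429, 251] drop [89, 147] 10.325
```

View pics/w5.png

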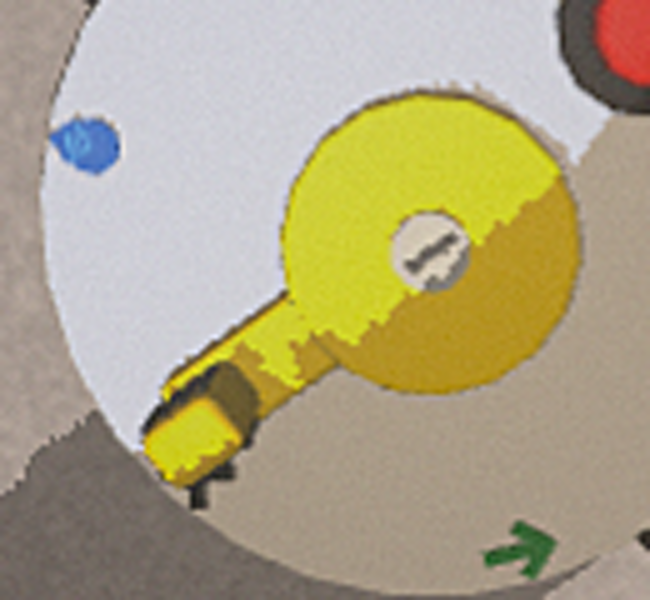

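The tab top at (193,440) and its outer corners at (145,437) and (183,487) correspond to q of about -0.15. The cross's lower arm shows at (200,490). The tab has not fully clicked in, so I'll nudge it the rest of the way in small steps.

Run:
```python
from h import *
cx,cy,th=np.load("fit.npy")
def pose(q,off,z):
    a=th+q; v=R.from_euler("z",a).apply([-49,off,0])
    return [cx+v[0],cy+v[1],z],[180,0,np.degrees(a)+90]
r.movep(*pose(-0.35,30,290))
r.move_l(*pose(-0.35,30,239),feed=100); r.sleep(.2)
f0=np.array(r.get_state()["force"])
for q in np.arange(-0.3,0.001,0.05):
    r.move_l(*pose(q,17,239),feed=25); r.sleep(.1)
    s=r.get_state(); f=np.array(s["force"])-f0
    ft=f@R.from_euler("z",th+q).apply([0,1,0]); print(q.round(3),round(s["t"],2),"reaction",ft.round(2))
    if ft>3: break
r.move_l(*pose(q,32,239),feed=60)
r.move_l(*pose(q,32,300),feed=150)
e=R.from_euler("z",35,degrees=True).apply([1,0,0])
r.movep((np.array([cx,cy,350])-40*e).tolist(),[180,0,35])
r.sleep(.2);T=wristT(); im=viewer.read_camera("wrist")
cv2.imwrite("pics/w6.png",cv2.resize(im[110:230,190:320,::-1],None,fx=5,fy=5,interpolation=cv2.INTER_CUBIC)[:600])
for a,b,p in blobs(im,"yellow",(200,100,320,230)): print(a,b,p)
print(r.get_state()["t"])
```

```text
-0.3 12.52 reaction -0.78
-0.25 12.87 reaction -1.02
-0.2 13.22 reaction -0.77
-0.15 13.57 reaction -0.92
-0.1 13.92 reaction -1.25
-0.05 14.27 reaction -0.59
-0.0 14.62 reaction 1.95
3113 [226, 129, 80, 86] [269.7, 164.9]
16.5333
```

View pics/w6.png

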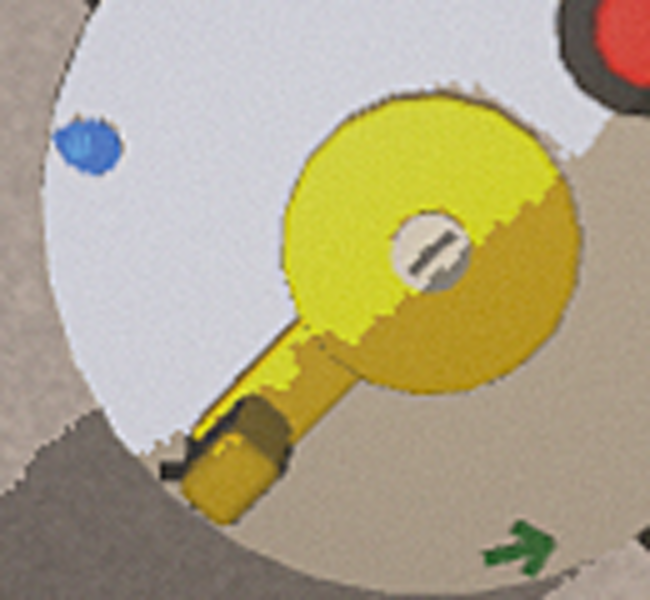

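The tab top is now at (230,477) with corners (183,487) and (228,525), against (226,482) predicted for q=0. That is shut, so I'll press the button.

Run:
```python
from h import *
cx,cy,th=np.load("fit.npy"); p=np.array([cx,cy])+54*np.array([np.cos(th),np.sin(th)])
r.movep([*p,285],[180,0,60]); r.move_l([*p,242],feed=80); r.sleep(.3)
f0=np.array(r.get_state()["force"])
for z in np.arange(234,219,-1.):
    r.move_l([*p,z],feed=20); r.sleep(.1)
    s=r.get_state(); f=np.array(s["force"])-f0; print(z,s["tcp_pos"][2].round(2),f.round(1))
    if f[2]>14: break
r.sleep(1.5); print((np.array(r.get_state()["force"])-f0).round(1))
r.move_l([*p,245],feed=60); r.move_l([*p,300],feed=150)
e=R.from_euler("z",35,degrees=True).apply([1,0,0])
r.movep((np.array([cx,cy,350])-40*e).tolist(),[180,0,35]); r.sleep(.2)
im=viewer.read_camera("wrist"); cv2.imwrite("pics/w7.png",im[60:260,150:400,::-1].repeat(2,0).repeat(2,1))
print(r.get_state()["t"])
for c in("red","yellow"):
    for a,b,pp in blobs(im,c,(200,90,400,230)): print(c,a,b,pp)
```

```text
234.0 234.12 [-0.6  0.7 -0.5]
233.0 233.01 [-0.1  1.3 -0.4]
232.0 232.11 [-1.   0.6  0.9]
231.0 231.1 [-0.7  0.1  2. ]
230.0 230.09 [0.3 0.9 3.4]
229.0 229.08 [1.  0.3 3.7]
228.0 228.05 [1.  0.7 4.5]
227.0 227.11 [0.6 0.6 5.4]
226.0 226.17 [ 1.1 -0.5  5.2]
225.0 225.94 [-1.2  0.8 12.9]
224.0 225.82 [-5.   2.5 22.4]
[-6.2  1.4 21.2]
25.4333
red 417 [309, 104, 23, 24] [320.0, 115.0]
yellow 3127 [226, 129, 80, 87] [269.3, 165.2]
yellow 7 [238, 191, 3, 4] [239.1, 192.6]
```

View pics/w7.png

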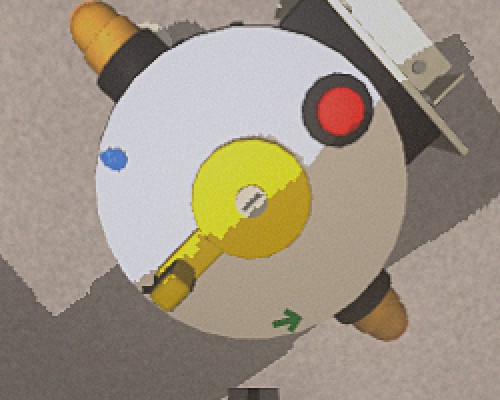

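The button hit its end stop after 6 mm, was held for about 1.5 s and is back up at crop (341,110). The tab is still at the cross, crop (172,288), and the arm is clear.

```bash
python3 -c "
from cell import ticket
print(ticket.finish_job())"
```

```text
the job is handed in; nothing more can be done
None
```

The job is handed in: the selector is shut at the black cross (it took a second push to seat it), then the red button was pressed fully down, held about 1.5 s and let back up; nothing on the stool was touched.

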